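# Make up two repair kits

## Robot

A 6-joint arm with a two-finger parallel gripper is mounted at the origin on a cart in front of the work surface, level with it; the furniture and walls round the work are solid. World frame = base frame: x ahead of the robot, y to its left, z up, the work surface at z = 0. Lengths are in m, angles in rad, forces in N, time in s.
With the tool pointing down it reaches from about 0.35 to 0.775 m from the base axis. Payload 7.3 kg.
Tool frame: the origin (TCP) lies on the mounting face of the last link; the fingertips stand 178 mm ahead of it and the grasp point (between the pads) lies 159 mm ahead of it (robot.grip_depth is the distance from the TCP to the grasp point, in m); z points along the fingers, y is the line along which they close (so a half turn about z gives the same grasp; the last joint's range is limited). The gripper opens to 92 mm and grips with 3 to 60 N. Pads are 19 mm wide; open, the fingers measure 130 mm over their backs; the gripper's body (75 mm by 190 mm) begins 47 mm behind the grasp point.
Start: joints at [-1.261, 0.342, 1.524, -0, 1.275, -0.146], TCP at [0.231, -0.471, 0.405] pointing down, gripper open.
Joint ranges: [-2.53, 2.53], [-0.77, 2.02], [0.04, 2.7], [-1, 4.14], [0.28, 2.66], [-3.11, 3.11]. Speed limits (rad/s): [2.57, 2.57, 3.14, 3.14, 3.14, 3.14].

## Interface

Orientations are given as [roll, pitch, yaw] about the fixed x, y, z axes, in that order (R = Rz(yaw) Ry(pitch) Rx(roll)).
In Python, from cell import observe, cams, robot, models gives the robot as it stands.
- The arm moves only by the shell command python3 -m jog 'ROWS' [FORCE]. ROWS is JSON, a list of rows, each a list of 3 entries, a list of its own where there are three numbers: the shift along the tool's x, y, z each as a share of 0.4 m, from -1 to 1, then the turn about the tool's z as a share of pi rad, from -1 to 1, then the closure, from 0 (fully open) to 1 (shut). In form: [[[x, y, z], turn, jaw], ...]. A call has 1 to 12 rows; each row is the pose to reach, as a shift and turn from the pose commanded when the call began, along the tool's axes at that moment, turning the shorter way round; what a row does not reach only later rows make up. A row lasts 1/8 s, in which the tool goes at most 62.5 mm and 10.7 degrees, less where a joint would pass 70% of its speed; a pose out of reach is approached as far as the arm can. A call with a number of a shift or a turn outside -1 to 1 is refused whole. A call with a gripper value outside its range is refused whole. The fingers move at their own pace and stop on an object; FORCE is the grip in N (left out, the last holds). Time passes only in rows, so rows that repeat a pose let the fingers close. It gives the time, the measured TCP pose, the force, the opening and the grip force at its end, in the units of the state.
- observe(): the state, without advancing time (a new reading comes with each control period).
- cams.read_camera(name): name is "scene" or "top"; returns the picture (480x640x3 uint8, red, green, blue); there is no depth.
- cams.camera_model(name): a dict with "camera_matrix" (3x3 intrinsics, pixels), "pose" (4x4, takes a point from camera to world coordinates). Camera axes: x right, y down, z forward; pixel columns grow to the right and rows downward; lengths in m; the calibration is good to about 2 mm. A picture is of the moment at which its call begins. camera_model takes no time and is no camera call.
- robot.hand_in(): hands the job in; it is judged then, once.
Trained networks look in the newest picture that a camera, given by its name, has taken for a name from the list of things; names that differ only in an ending like _2 or _b are one class to them, and where a whole thing is asked for, a point or a joint stands for the part that bears it (a point fixed in the world has none). Each returns a list of dicts, best first, with "confidence" (0 to 1); they miss things now and then, are a little off and sometimes report something else, mostly with a low value. They report only what shows in the picture. A call takes as long as a camera call. They do not tell look-alikes from the thing itself.
- models.find_in(target, camera): "position" ([x, y, z] in m, in world coordinates, good to about 4 mm: the middle of the surface that is visible of it).
- models.pinpoint(target, camera): "position" ([x, y, z] in m, in world coordinates, good to about 4 mm: a listed point, or the origin of a listed thing).
The state is a dict: "time": time; "qpos": joint angles; "qvel": joint speeds; "joint_efforts": joint torques, N m; "tool_pos": TCP position; "tool_rot": TCP orientation; "contact_force": force on the tool from outside, world axes, zero at the start; "torque": the same for the moment, N m; "opening": finger opening in m; "grip_force": force on a finger pad.
Only numpy, scipy, OpenCV 4.12 (cv2) and the standard library are available. Lean on these libraries where they do the work, as an engineer would, in place of code of your own. Each camera call takes 0.05 s, during which the arm holds its last target. There are 200 camera calls.

## Task

Make up two repair kits from the stock on the bench. The stool kit, in the larger tray with three small bays, gets the single turned leg laid in the long bay and the large corner bracket stood in either free small bay, beside the glue jar that is already there; the drawer kit, in the smaller tray with two small bays, gets the grooved runner laid in the long bay and the knob and the small corner bracket, each in a small bay of its own. Everything lies or stands upright on the floor of its bay; leave the glue jar and the tapered foot where they are.

Things in the scene. Friction and masses are not known exactly. Their poses are not given: they have to be found in the camera images.
- stool_tray: Larger kit tray, fixed, pale plywood, 145 x 240 mm, y along its length. Origin: centre of underside. Floor 4 mm, rims and dividers 14 mm above the bench. Long bay 58 x 230 mm (x, y inside) centred at x -38.5, y 0 mm. Three small bays 72 x 73 mm centred at x +31.5, y -78.3, 0, +78.3 mm; the glue jar stands in the one at +78.3
- drawer_tray: Smaller kit tray, fixed, same make, 145 x 175 mm, y along its length. Origin: centre of underside. Floor 4 mm, rims and dividers 14 mm above the bench. Long bay 58 x 165 mm (x, y inside) centred at x -38.5, y 0 mm. Two small bays 72 x 80 mm centred at x +31.5, y -42.5 and +42.5 mm
- leg_center (a point): Centre of the single turned beech stool leg lying beside the trays: round, 36 mm thick, 205 mm long along its y axis, 18 mm tenon at one end. The point is on its axis at mid-length, 18 mm above what it lies on. Grasp across the middle. The bundles of four legs at the far edge of the bench are not part of the task
- runner: Grooved beech drawer runner, a straight bar lying flat: 26 mm wide (x), 140 mm long (y), 28 mm high, the groove in its top. Origin: centre of its underside. Grasp across the width
- large_bracket: Large cast aluminium corner bracket, 56 x 56 x 56 mm: base plate, upright plate along its +x edge, triangular cheeks closing both y ends, rising from the -x edge to full height at +x. Origin: centre of the underside. Grasp across the cheeks (56 mm, along y), 10 mm to the +x side of the origin
- small_bracket: Small cast aluminium corner bracket of the same shape, 40 x 40 mm and 40 mm high. Origin: centre of the underside of the base, upright plate along the +x edge. Grasp across the cheeks (40 mm, along y), 8 mm to the +x side of the origin
- knob: Turned wooden drawer knob standing on its 36 mm foot, 44 mm high, 50 mm across at 23 to 36 mm above its underside (grasp there). Origin: centre of its underside, z up
- foot: Tapered dark wooden furniture foot standing upright, 44 mm across at the bottom, 26 mm at the top, 64 mm high, loose. Not needed: leave it. Origin: centre of its underside
- jar: Closed glue jar, 40 mm across, 45 mm high, loose, standing in an end bay of the larger tray. Leave it. Origin: centre of its underside
Things that resemble listed ones, but are neither listed nor needed, are in the scene too. Leave any pink look-alike of the large_bracket alone.

How it is judged:
By the outcome, as a careful person would: the job done as asked, in the order asked, and still so for the second after the job is handed in, with the robot touching nothing.
It also fails if it takes over 128 s, if anything falls off the work surface, if the arm or the gripper's body presses on something with over 40 N, if the wrist force passes 120 N, or if a joint passes its speed limit or range.

## Working session

There is one attempt and no reset: what is moved stays moved. The work goes in short steps, Python scripts to look and compute and a shell command to move; the robot and the scene stay as the last step left them, time stands still between calls to the robot, and variables do not carry over. Pictures are saved under pics/ and viewed, at most 14 in all, crops included, and the job is handed in when it is done.

```bash
mkdir -p pics; ls; python3 - <<'E'
from cell import observe,cams,robot,models
import cv2,numpy as np
for n in("scene","top"):
    cv2.imwrite(f"pics/{n}0.png",cams.read_camera(n)[:,:,::-1])
    m=cams.camera_model(n);print(n,np.round(m["camera_matrix"],1).tolist(),np.round(m["pose"],3).tolist())
    for t in"stool_tray drawer_tray leg_center runner large_bracket small_bracket knob foot jar".split():
        print(t,[(np.round(d["position"],3).tolist(),round(d["confidence"],2)) for d in models.pinpoint(t,n)])
s=observe();print(s["time"],s["tool_pos"],s["tool_rot"],s["contact_force"])
E
```

```text
pics
scene [[497.9, 0.0, 321.3], [0.0, 497.9, 241.1], [0.0, 0.0, 1.0]] [[-0.621, -0.336, 0.709, -0.316], [-0.784, 0.291, -0.549, 0.69], [-0.022, -0.896, -0.444, 0.631], [0.0, 0.0, 0.0, 1.0]]
stool_tray [([0.478, 0.158, 0.003], 0.76), ([0.657, -0.071, 0.001], 0.51)]
drawer_tray [([0.477, -0.158, -0.002], 0.98)]
leg_center [([0.538, 0.41, 0.019], 0.67)]
runner []
large_bracket [([0.629, 0.244, -0.002], 0.82), ([0.754, 0.122, -0.002], 0.61), ([0.519, 0.227, 0.003], 0.57)]
small_bracket [([0.657, -0.072, -0.0], 0.59)]
knob [([0.663, -0.244, -0.006], 0.7), ([0.65, 0.063, -0.007], 0.51)]
foot [([0.666, -0.244, -0.002], 0.51)]
jar [([0.518, 0.225, 0.001], 0.76), ([0.48, -0.158, 0.001], 0.53), ([0.662, -0.245, -0.002], 0.53)]
top [[444.6, 0.0, 315.4], [0.0, 444.6, 240.4], [0.0, 0.0, 1.0]] [[0.001, -0.982, 0.189, 0.343], [-1.0, -0.001, -0.001, -0.0], [0.001, -0.189, -0.982, 1.341], [0.0, 0.0, 0.0, 1.0]]
stool_tray [([0.478, 0.158, 0.0], 0.83)]
drawer_tray [([0.476, -0.161, 0.001], 0.92)]
leg_center [([0.535, 0.414, 0.015], 0.88)]
runner [([0.499, -0.412, -0.002], 0.62)]
large_bracket [([0.756, 0.124, -0.0], 0.74), ([0.627, 0.241, -0.001], 0.55)]
small_bracket [([0.652, -0.068, -0.001], 0.53)]
knob [([0.654, 0.066, -0.001], 0.69)]
foot [([0.658, -0.243, 0.003], 0.65)]
jar [([0.66, -0.241, 0.004], 0.7), ([0.519, 0.23, 0.008], 0.53)]
1.0 [ 0.23112224 -0.47138992  0.40476206] [3.14145681e+00 1.20697234e-05 4.55798202e-01] [-0.47971325  0.76433612 -0.66931643]
```

View pics/scene0.png

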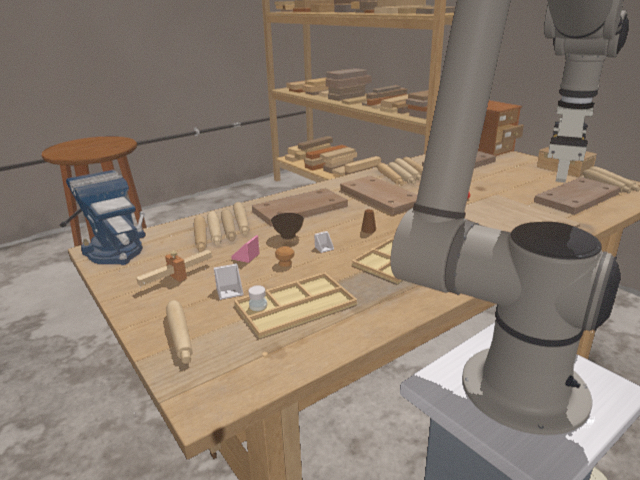

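View pics/top0.png

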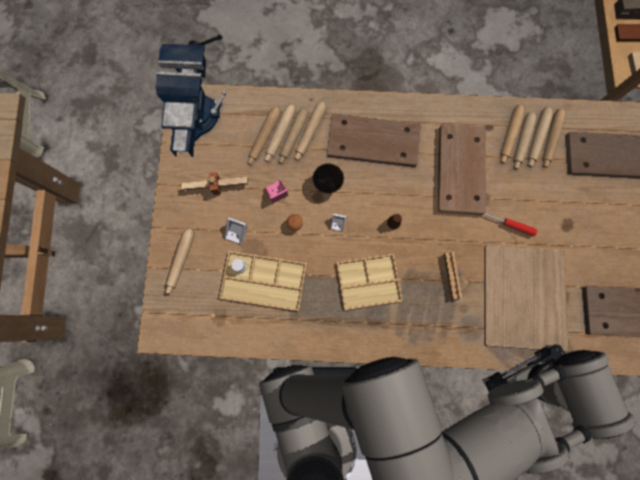

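The scene view shows the leg at (178,331), the silver bracket at (228,283), the pink look-alike at (247,250), the knob at (285,256), the small bracket at (323,242), the foot at (368,220), and the jar at (257,297) in the stool tray. In the top view the leg is at (179,262), the large bracket at (235,231), pink at (276,190), the knob at (294,222), the small bracket at (338,222), the foot at (395,221) and the runner at (452,276). I'll enlarge these to get yaws and confirm which is which.

```bash
python3 - <<'E'
import cv2
a=cv2.imread("pics/top0.png")[175:315,155:355];cv2.imwrite("pics/t1.png",cv2.resize(a,None,fx=4,fy=4,interpolation=cv2.INTER_CUBIC))
a=cv2.imread("pics/top0.png")[200:320,310:480];cv2.imwrite("pics/t2.png",cv2.resize(a,None,fx=4.5,fy=4.5,interpolation=cv2.INTER_CUBIC))
a=cv2.imread("pics/scene0.png")[210:370,150:410];cv2.imwrite("pics/s1.png",cv2.resize(a,None,fx=3,fy=3,interpolation=cv2.INTER_CUBIC))
E
```

```text
(no output)
```

View pics/t1.png

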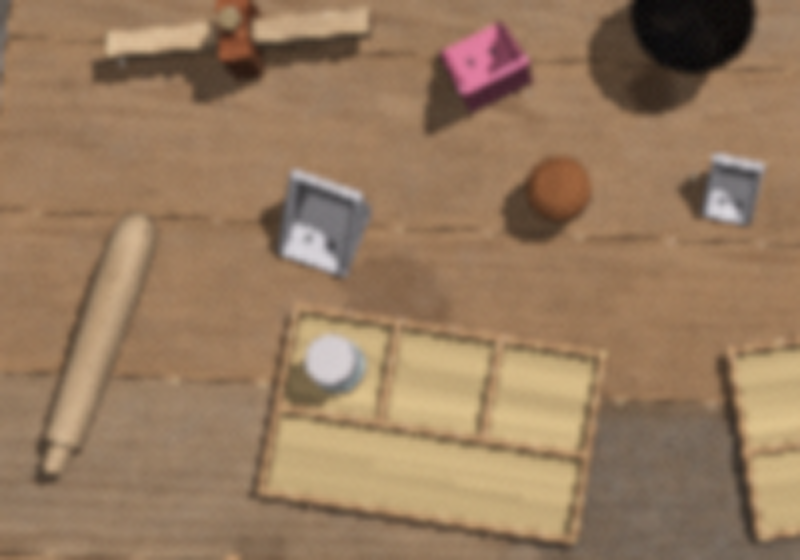

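View pics/t2.png

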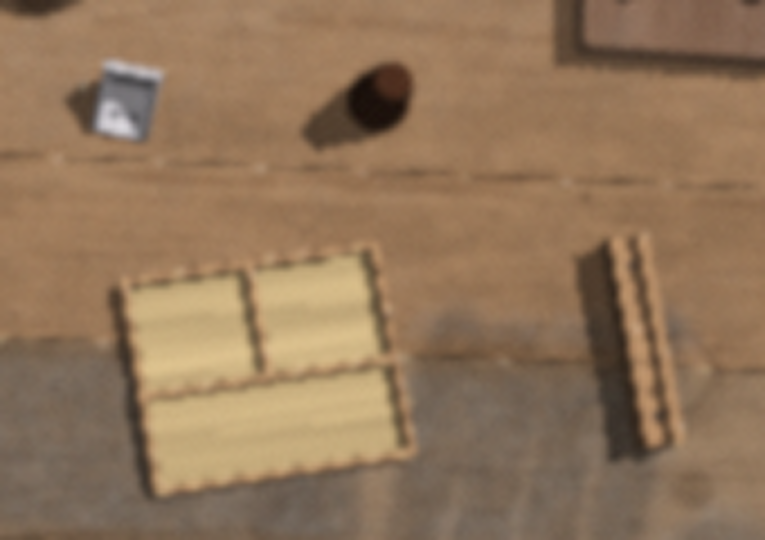

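View pics/s1.png

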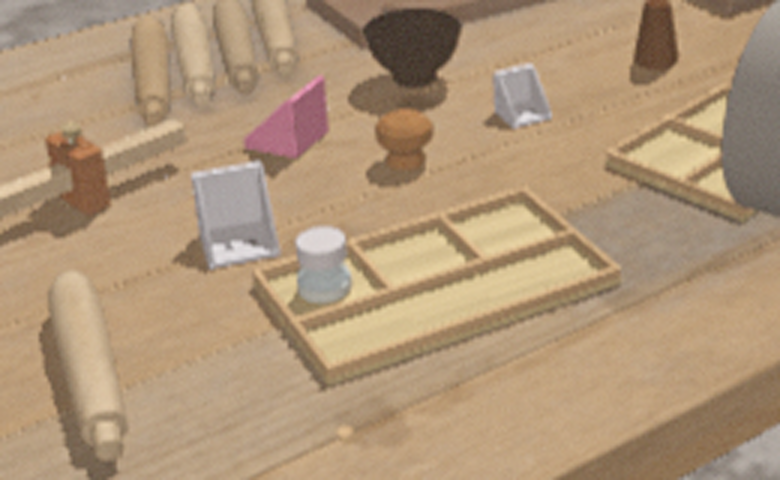

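Candidates for large_bracket in the top view: silver (235,231) and pink (276,190). The silver one fits because it is cast aluminium, and the pink one is the look-alike to leave. The small bracket is the smaller silver one at (338,222), and the single leg is at (179,262), well away from the bundles. Next I'll triangulate.

```bash
cat > geo.py <<'E'
import numpy as np
from cell import cams
M={n:cams.camera_model(n) for n in("top","scene")}
def ray(n,p):
    K=np.array(M[n]["camera_matrix"]);T=np.array(M[n]["pose"])
    return T[:3,3],T[:3,:3]@np.linalg.solve(K,[*p,1])
def atz(n,p,z):
    o,d=ray(n,p);return (o+d*(z-o[2])/d[2])[:2]
def tri(p,q):
    o,d=ray("top",p);u,e=ray("scene",q)
    s=np.linalg.lstsq(np.c_[d,-e],u-o,rcond=None)[0];a=o+s[0]*d;b=u+s[1]*e
    return (a+b)/2,np.linalg.norm(a-b)
t1=lambda u,v:(155+u/4-.375,175+v/4-.375)
t2=lambda u,v:(310+u/4.5-.39,200+v/4.5-.39)
s1=lambda u,v:(150+u/3-.33,210+v/3-.33)
E
python3 - <<'E'
from geo import *
P={"stool":(.014,[(298,310),(605,352),(578,541),(258,496)],[(255,275),(525,192),(620,270),(328,380)]),
"leg":(.018,[(138,217),(47,475)],[(70,280),(105,450)]),
"Ltop":(.056,[(293,173),(367,190)],[(193,174),(263,163)]),
"Lbase":(.003,[(280,255),(345,276)],[(210,266),(279,257)]),
"Stop":(.040,[(713,154),(765,161)],[(493,70),(535,65)]),
"Sbase":(.003,[(703,217),(750,226)],[(515,129),(551,121)]),
"knob":(.034,[(560,188)],[(404,131)])}
for k,(z,a,b) in P.items():
    A=np.array([atz("top",t1(*p),z) for p in a]);B=np.array([atz("scene",s1(*p),z) for p in b])
    print(k,"top",A.round(3).tolist(),"mean",A.mean(0).round(4),"scene mean",B.mean(0).round(4))
    for p,q in zip(a,b):
        r,e=tri(t1(*p),s1(*q));print("   tri",r.round(4),round(e,4))
    d=A[1]-A[0] if len(A)>1 else [1,0];print("   yaw of 1->2",np.degrees(np.arctan2(d[1],d[0])).round(1), "B",np.degrees(np.arctan2(*(B[1]-B[0])[::-1])).round(1) if len(B)>1 else "")
print("stoolsides",np.degrees(np.arctan2(*(atz("top",t1(298,310),.014)-atz("top",t1(258,496),.014))[::-1])),np.degrees(np.arctan2(*(atz("top",t1(605,352),.014)-atz("top",t1(578,541),.014))[::-1])))
D=np.array([atz("top",t2(*p),.014) for p in[(122,287),(374,246),(412,455),(155,494)]]);print("drawer",D.round(3).tolist(),D.mean(0))
for i,j in((1,0),(2,3),(3,0),(2,1)):d=D[j]-D[i];print(np.degrees(np.arctan2(d[1],d[0])),np.hypot(*d))
R=np.array([atz("top",t2(*p),.028) for p in[(610,240),(648,234),(684,440),(648,448)]]);print("runner",R.round(3).tolist(),R.mean(0))
d=(R[0]+R[1]-R[2]-R[3])/2;print(np.degrees(np.arctan2(d[1],d[0])),np.hypot(*d))
E
```

```text
stool top [[0.562, 0.26], [0.53, 0.028], [0.389, 0.047], [0.422, 0.284]] mean [0.4758 0.1546] scene mean [0.4691 0.161 ]
   tri [0.5633 0.2619 0.0091] 0.0025
   tri [0.5305 0.0275 0.0081] 0.0008
   tri [0.3898 0.0472 0.0095] 0.0008
   tri [0.4227 0.2863 0.0047] 0.0003
   yaw of 1->2 -97.8 B -98.6
leg top [[0.633, 0.384], [0.437, 0.44]] mean [0.5348 0.4118] scene mean [0.5363 0.41  ]
   tri [0.6311 0.3813 0.022 ] 0.0024
   tri [0.4373 0.4409 0.0171] 0.0009
   yaw of 1->2 163.9 B 162.5
Ltop top [[0.658, 0.259], [0.645, 0.204]] mean [0.6514 0.2315] scene mean [0.6478 0.2344]
   tri [0.6582 0.2596 0.0557] 0.0008
   tri [0.6461 0.2045 0.051 ] 0.0003
   yaw of 1->2 -103.1 B -111.8
Lbase top [[0.606, 0.277], [0.59, 0.227]] mean [0.5981 0.2522] scene mean [0.5952 0.2551]
   tri [0.6068 0.2782 0.0026] 0.0016
   tri [ 0.5907  0.2277 -0.002 ] 0.0004
   yaw of 1->2 -107.9 B -116.3
Stop top [[0.677, -0.054], [0.672, -0.093]] mean [ 0.6743 -0.0731] scene mean [ 0.6723 -0.0746]
   tri [ 0.6764 -0.0533  0.0426] 0.0002
   tri [ 0.6705 -0.0947  0.0373] 0.0051
   yaw of 1->2 -97.8 B -115.3
Sbase top [[0.636, -0.047], [0.629, -0.083]] mean [ 0.633  -0.0651] scene mean [ 0.627  -0.0597]
   tri [ 0.6374 -0.0471 -0.001 ] 0.0003
   tri [ 0.6305 -0.0836 -0.0024] 0.0002
   yaw of 1->2 -101.0 B -104.8
knob top [[0.652, 0.062]] mean [0.6519 0.0618] scene mean [0.6444 0.0686]
   tri [0.6535 0.0623 0.0282] 0.0006
   yaw of 1->2 0.0 B 
stoolsides -9.885313741570396 -7.763945508645519
drawer [[0.528, -0.065], [0.556, -0.235], [0.417, -0.255], [0.391, -0.086]] [ 0.47276333 -0.1601989 ]
99.3773328242987 0.17171798254386403
98.58800653188975 0.17138301344729412
8.54635835561639 0.13838986275100162
8.417339464080413 0.14075602157329004
runner [[0.558, -0.389], [0.562, -0.415], [0.426, -0.43], [0.42, -0.407]] [ 0.49144664 -0.41018601]
6.881416374910567 0.1377216182119065
```

```bash
cat > rel.py <<'E'
# usage: rel.py x,y,z,yawdeg ...  grasp-point targets -> row shares from the present pose (tool down)
import sys,numpy as np
from cell import observe,robot
from scipy.spatial.transform import Rotation as R
s=observe();p=np.array(s["tool_pos"]);r=R.from_euler("xyz",s["tool_rot"])
g=p+r.as_matrix()[:,2]*robot.grip_depth
print("t",round(s["time"],2),"grasp",g.round(4),"yaw",np.degrees(s["tool_rot"]).round(1),"q",np.round(s["qpos"],2),"open",round(s["opening"],4),"grip",round(s["grip_force"],1))
for a in sys.argv[1:]:
    x,y,z,w=map(float,a.split(","))
    d=r.inv().apply(np.array([x,y,z+robot.grip_depth])-p)/.4
    t=R.from_euler("xyz",[np.pi,0,np.radians(w)])
    print(a,"->",d.round(4),"turn",((r.inv()*t).as_rotvec()[2]/np.pi).round(4))
E
cat > tgt.py <<'E'
import numpy as np
def loc(o,yaw,p):
    c,s=np.cos(np.radians(yaw)),np.sin(np.radians(yaw));return np.round([o[0]+c*p[0]-s*p[1],o[1]+s*p[0]+c*p[1]],4)
S=((.477,.157),-8.3);D=((.475,-.1595),8.7)
print("leg place",loc(*S,(-.0385,0)));print("L grasp",loc((.626,.242),-17.5,(.010,0)),"place",loc(*S,(.0415,-.0783)))
print("runner place",loc(*D,(-.0385,0)),"knob",loc(*D,(.0315,.0425)),"small grasp",loc((.654,-.069),-10.5,(.008,0)),"place",loc(*D,(.0395,-.0425)))
E
python3 tgt.py; python3 rel.py .4,-.05,.25,-16 .535,.412,.12,-16
```

```text
leg place [0.4389 0.1626]
L grasp [0.6355 0.239 ] place [0.5068 0.0735]
runner place [ 0.4369 -0.1653] knob [ 0.4997 -0.1127] small grasp [ 0.6619 -0.0705] place [ 0.5205 -0.1955]
t 1.0 grasp [ 0.2311 -0.4714  0.2456] yaw [180.    0.   26.1] q [-1.26  0.34  1.52  0.    1.28 -0.15] open 0.0917 grip 0.0
.4,-.05,.25,-16 -> [ 0.8428 -0.7601 -0.0112] turn 0.234
.535,.412,.12,-16 -> [ 1.6543 -1.6487  0.3137] turn 0.234
```

```bash
python3 -m jog '[[[0.843,-0.76,0],0.234,0],[[0.843,-0.76,0],0.234,0],[[0.843,-0.76,0],0.234,0],[[0.843,-0.76,0],0.234,0],[[0.843,-0.76,0],0.234,0],[[0.843,-0.76,0],0.234,0],[[0.843,-0.76,0],0.234,0],[[0.843,-0.76,0],0.234,0],[[0.843,-0.76,0],0.234,0],[[0.843,-0.76,0],0.234,0]]' 30; python3 rel.py .48,.2,.2,-16 .535,.412,.12,-16
```

```text
time: 2.25
tool_pos: [0.3999, -0.0504, 0.4047]
tool_rot: [3.141, -0.0, -0.279]
contact_force: [0.1, -0.3, -0.0]
opening: 0.0918
grip_force: 0.0
t 2.25 grasp [ 0.3999 -0.0505  0.2455] yaw [180.  -0. -16.] q [-0.32  0.12  1.83 -0.    1.2   1.53] open 0.0918 grip 0.0
.48,.2,.2,-16 -> [ 0.02   -0.6569  0.1135] turn 0.0001
.535,.412,.12,-16 -> [ 0.0062 -1.2044  0.3132] turn 0.0001
```

```bash
python3 -m jog '[[[0.006,-1,0.2],0,0],[[0.006,-1,0.2],0,0],[[0.006,-1,0.2],0,0],[[0.006,-1,0.2],0,0],[[0.006,-1,0.2],0,0],[[0.006,-1,0.2],0,0],[[0.006,-1,0.2],0,0],[[0.006,-1,0.2],0,0]]'; python3 rel.py .535,.412,.12,-16 .535,.412,.031,-16; python3 - <<'E'
from cell import models,cams
cams.read_camera("scene")
for n in("runner","leg_center"):print(n,[(d["position"],d["confidence"]) for d in models.pinpoint(n,"scene")])
import cv2;cv2.imwrite("pics/scene1.png",cams.read_camera("scene")[:,:,::-1])
E
```

```text
time: 3.25
tool_pos: [0.5135, 0.3341, 0.3233]
tool_rot: [3.14, 0.001, -0.279]
contact_force: [-0.7, -1.0, 0.2]
opening: 0.0919
grip_force: 0.0
t 3.25 grasp [0.5133 0.3339 0.1641] yaw [ 1.799e+02  1.000e-01 -1.600e+01] q [ 0.45  0.57  1.38 -0.    1.19  2.3 ] open 0.0919 grip 0.0
.535,.412,.12,-16 -> [-0.0018 -0.2022  0.1099] turn 0.0001
.535,.412,.031,-16 -> [-0.0016 -0.2025  0.3324] turn 0.0001
runner []
leg_center [([0.5398, 0.4072, 0.0188], 0.64)]
```

```bash
python3 -m jog '[[[0,-0.2,0.06],0,0],[[0,-0.2,0.11],0,0],[[0,-0.2,0.11],0,0],[[0,-0.2,0.22],0,0],[[0,-0.2,0.332],0,0],[[0,-0.2,0.332],0,0],[[0,-0.2,0.332],0,0],[[0,-0.2,0.332],0,1],[[0,-0.2,0.332],0,1],[[0,-0.2,0.332],0,1],[[0,-0.2,0.332],0,1],[[0,-0.2,0.332],0,1]]' 35; python3 rel.py .535,.412,.15,-16
```

```text
time: 4.95
tool_pos: [0.5347, 0.4107, 0.1918]
tool_rot: [3.141, 0.0, -0.279]
contact_force: [0.3, 0.0, 0.2]
opening: 0.0466
grip_force: 0.0
t 4.95 grasp [0.5347 0.4107 0.0326] yaw [180.   0. -16.] q [ 0.54  0.82  1.3  -0.    1.03  2.39] open 0.0466 grip 0.0
.535,.412,.15,-16 -> [-1.000e-04 -3.200e-03 -2.935e-01] turn -0.0
```

View pics/scene1.png

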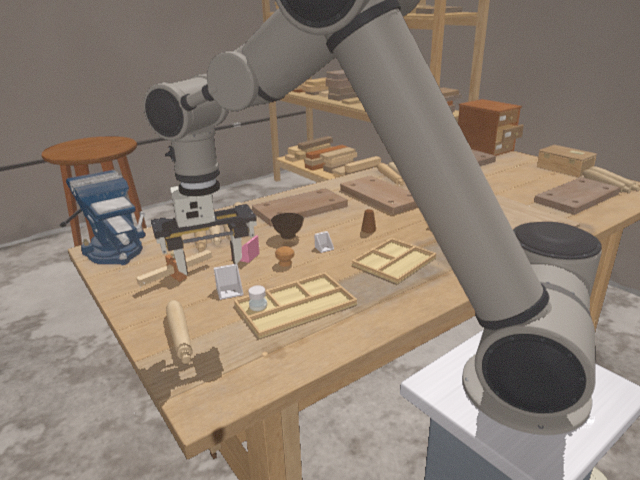

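The arm is now over the leg at about (178,330), and the drawer tray is fully visible at (395,260). The runner is still hidden behind the upper arm. I'll finish the grip and lift.

```bash
python3 -m jog '[[[0,0,0.004],0,1],[[0,0,0.004],0,1],[[0,0,0.004],0,1],[[0,0,0.004],0,1],[[0,0,-0.05],0,1],[[0,0,-0.15],0,1],[[0,0,-0.25],0,1],[[0,0,-0.25],0,1],[[0,0,-0.25],0,1]]' 35; python3 rel.py .439,.1626,.14,81.7 .439,.1626,.036,81.7
```

```text
time: 6.08
tool_pos: [0.5344, 0.4105, 0.291]
tool_rot: [3.14, 0.001, -0.279]
contact_force: [0.6, 0.2, -0.5]
opening: 0.0331
grip_force: 35.0
t 6.08 grasp [0.5342 0.4104 0.1318] yaw [ 1.799e+02  1.000e-01 -1.600e+01] q [ 0.54  0.71  1.22 -0.    1.22  2.39] open 0.0331 grip 35.0
.439,.1626,.14,81.7 -> [-0.0584  0.6616 -0.0196] turn -0.5428
.439,.1626,.036,81.7 -> [-0.0582  0.6613  0.2404] turn -0.5428
```

```bash
python3 -m jog '[[[-0.058,0.661,-0.02],-0.543,1],[[-0.058,0.661,-0.02],-0.543,1],[[-0.058,0.661,-0.02],-0.543,1],[[-0.058,0.661,-0.02],-0.543,1],[[-0.058,0.661,-0.02],-0.543,1],[[-0.058,0.661,-0.02],-0.543,1],[[-0.058,0.661,-0.02],-0.543,1],[[-0.058,0.661,-0.02],-0.543,1],[[-0.058,0.661,-0.02],-0.543,1],[[-0.058,0.661,-0.02],-0.543,1],[[-0.058,0.661,-0.02],-0.543,1],[[-0.058,0.661,-0.02],-0.543,1]]'; python3 rel.py .439,.1626,.06,81.7; python3 - <<'E'
from cell import cams,models
import cv2,numpy as np
for n in("scene","top"):
    im=cams.read_camera(n)[:,:,::-1];cv2.imwrite(f"pics/{n}2.png",im)
    print(n,[(np.round(d["position"],4),round(d["confidence"],2)) for d in models.pinpoint("leg_center",n)],[(np.round(d["position"],4),round(d["confidence"],2)) for d in models.pinpoint("runner",n)])
a=cv2.imread("pics/scene2.png")[180:380,160:460];cv2.imwrite("pics/s2.png",cv2.resize(a,None,fx=2.6,fy=2.6,interpolation=cv2.INTER_CUBIC))
E
```

```text
time: 7.58
tool_pos: [0.4395, 0.163, 0.2996]
tool_rot: [-3.141, 0.0, 1.425]
contact_force: [0.0, -0.3, -1.2]
opening: 0.0334
grip_force: 35.0
t 7.58 grasp [0.4394 0.1629 0.1404] yaw [-180.     0.    81.6] q [ 0.19  0.36  1.82 -0.    0.96  0.34] open 0.0334 grip 35.0
.439,.1626,.06,81.7 -> [-0.001  -0.0009  0.201 ] turn -0.0005
scene [(array([0.441 , 0.1691, 0.128 ]), 0.58)] []
top [] [(array([ 0.48  , -0.1574,  0.0039]), 0.75), (array([ 4.954e-01, -4.110e-01,  1.000e-04]), 0.66)]
```

View pics/s2.png

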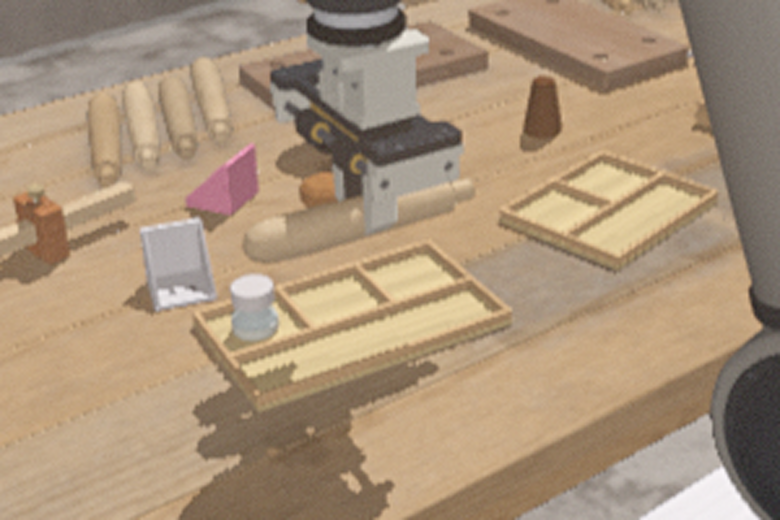

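The crop shows the leg level in the gripper, from (248,243) to (473,188). Both trays are clear of it, and the drawer tray's corners are at (607,153), (717,193), (613,268) and (500,215).

```bash
python3 - <<'E'
from geo import *
s2=lambda u,v:(160+u/2.6-.3,180+v/2.6-.3)
L=np.array([atz("scene",s2(*p),.127) for p in[(247,241),(474,189)]]);d=L[1]-L[0]
print("leg",L,L.mean(0),np.hypot(*d),np.degrees(np.arctan2(d[1],d[0])))
def fit(n,P,z,w,h):
    P=np.array([atz(n,p,z) for p in P]);Q=np.array([[w,h],[w,-h],[-w,-h],[-w,h]])/2
    import scipy.linalg as sl
    R,_=sl.orthogonal_procrustes(Q,P-P.mean(0));return P.mean(0).round(4),np.degrees(np.arctan2(R[0,1],R[0,0])).round(2),np.linalg.norm(P-P.mean(0)-Q@R,axis=1).round(4)
# far+y, far-y, near-y, near+y
print("drawer",fit("scene",[s2(*p) for p in[(607,153),(717,193),(613,268),(500,215)]][::1],.014,.145,.175))
print("drawer alt",fit("scene",[s2(*p) for p in[(500,211),(607,153),(717,191),(613,261)]],.014,.145,.175))
print("stool",fit("scene",[s2(*p) for p in[(194,319),(429,244),(511,310),(259,400)]],.014,.145,.24))
print("drawer top",fit("top",[t2(*p) for p in[(122,287),(374,246),(412,455),(155,494)]],.014,.145,.175))
print("stool top",fit("top",[t1(*p) for p in[(298,310),(605,352),(578,541),(258,496)]],.014,.145,.24))
E
```

```text
leg [[0.46553196 0.25887442]
 [0.41613274 0.06737639]] [0.44083235 0.1631254 ] 0.1977669783937741 -104.4647882228129
drawer (array([ 0.4661, -0.1527]), np.float64(-82.06), array([0.0259, 0.0287, 0.0273, 0.0249]))
drawer alt (array([ 0.4705, -0.1571]), np.float64(7.9), array([0.0027, 0.0043, 0.0058, 0.0042]))
stool (array([0.4709, 0.1597]), np.float64(-7.61), array([0.0044, 0.0046, 0.0043, 0.0046]))
drawer top (array([ 0.4728, -0.1602]), np.float64(8.78), array([0.0041, 0.0022, 0.0033, 0.0033]))
stool top (array([0.4758, 0.1546]), np.float64(-8.08), array([0.0043, 0.0021, 0.0024, 0.0013]))
```

```bash
python3 -m jog '[[[-0.001,0,0.08],-0.0005,1],[[-0.001,0,0.16],-0.0005,1],[[-0.001,0,0.22],-0.0005,1],[[-0.001,0,0.22],-0.0005,1],[[-0.001,0,0.22],-0.0005,1]]'; python3 rel.py .439,.1626,.036,81.7; python3 - <<'E'
from cell import cams
import cv2,numpy as np
I=[cams.read_camera(n)[:,:,::-1] for n in("scene","top")]
a=cv2.resize(I[0][250:350,220:370],(600,400),interpolation=cv2.INTER_CUBIC)
b=cv2.resize(I[1][240:320,205:320],(285,200),interpolation=cv2.INTER_CUBIC)
c=np.zeros((600,600,3),np.uint8);c[:400]=a;c[400:,:285]=b;cv2.imwrite("pics/c3.png",c)
E
```

```text
time: 8.5
tool_pos: [0.4399, 0.1627, 0.2127]
tool_rot: [3.14, -0.0, 1.428]
contact_force: [-0.1, -0.1, -0.8]
opening: 0.0333
grip_force: 35.0
t 8.5 grasp [0.4401 0.1627 0.0535] yaw [179.9  -0.   81.8] q [ 0.19  0.5   1.91 -0.    0.73  0.33] open 0.0333 grip 35.0
.439,.1626,.036,81.7 -> [-0.0005 -0.0022  0.0437] turn 0.0007
```

View pics/c3.png

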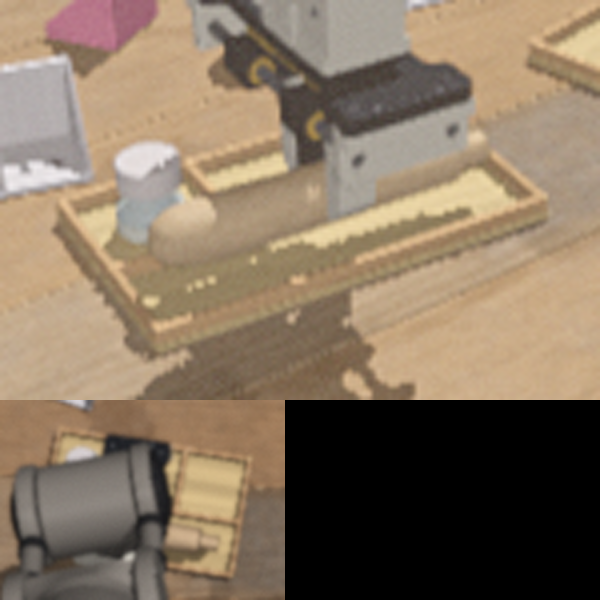

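```bash
python3 - <<'E'
from geo import *
b=lambda u,v:(205+u*115/285-.3,240+(v-400)*.4-.3)
a=lambda u,v:(220+u/4-.4,250+v/4-.4)
from tgt import loc
def inv(p):
    c,s=np.cos(np.radians(8.1)),np.sin(np.radians(8.1));d=np.array(p)-[.4755,.157];return (np.array([[c,-s],[s,c]])@d).round(4)
for n,p in(("tip",b(216,542)),("mid",b(172,538)),("mid2",b(195,540))):print(n,inv(atz("top",p,.0405)))
for n,p in(("tip",a(485,143)),("big end",a(153,232)),("big end ctr",a(185,228))):print("scene",n,[inv(atz("scene",p,z)) for z in(.03,.0405,.05)])
E
```

```text
leg place [0.4389 0.1626]
L grasp [0.6355 0.239 ] place [0.5068 0.0735]
runner place [ 0.4369 -0.1653] knob [ 0.4997 -0.1127] small grasp [ 0.6619 -0.0705] place [ 0.5205 -0.1955]
tip [-0.0355 -0.0956]
mid [-0.0383 -0.0438]
mid2 [-0.0367 -0.0709]
scene tip [array([-0.0263, -0.1061]), array([-0.0409, -0.097 ]), array([-0.054 , -0.0887])]
scene big end [array([-0.0081,  0.0937]), array([-0.0229,  0.0993]), array([-0.0364,  0.1044])]
scene big end ctr [array([-0.0138,  0.0774]), array([-0.0285,  0.0833]), array([-0.0419,  0.0887])]
```

```bash
python3 -m jog '[[[-0.007,-0.002,0.02],0,1],[[-0.007,-0.002,0.043],0,1],[[-0.007,-0.002,0.043],0,1],[[-0.007,-0.002,0.043],0,1],[[-0.007,-0.002,0.043],0,0.4],[[-0.007,-0.002,0.043],0,0.4],[[-0.007,-0.002,0.043],0,0.4],[[-0.007,-0.002,0.043],0,0.4],[[-0.007,-0.002,0.043],0,0.4]]'; python3 rel.py .45,.16,.15,81.7 .6355,.239,.15,-17.5
```

```text
time: 9.72
tool_pos: [0.4383, 0.1599, 0.1947]
tool_rot: [3.141, 0.0, 1.428]
contact_force: [0.5, 0.0, -0.5]
opening: 0.0548
grip_force: 0.0
t 9.72 grasp [0.4383 0.1599 0.0355] yaw [180.    0.   81.8] q [ 0.19  0.53  1.93 -0.    0.68  0.33] open 0.0548 grip 0.0
.45,.16,.15,81.7 -> [ 0.0044  0.029  -0.2862] turn 0.0007
.6355,.239,.15,-17.5 -> [ 0.2658  0.4599 -0.2861] turn 0.5518
```

```bash
python3 -m jog '[[[0,0,-0.14],0,0.4],[[0,0,-0.286],0,0.4],[[0.266,0.46,-0.286],0.552,0],[[0.266,0.46,-0.286],0.552,0],[[0.266,0.46,-0.286],0.552,0],[[0.266,0.46,-0.286],0.552,0],[[0.266,0.46,-0.286],0.552,0],[[0.266,0.46,-0.286],0.552,0],[[0.266,0.46,-0.286],0.552,0],[[0.266,0.46,-0.286],0.552,0],[[0.266,0.46,-0.286],0.552,0],[[0.266,0.46,-0.286],0.552,0]]'; python3 rel.py .6355,.239,.0315,-17.5; python3 - <<'E'
from cell import cams,models
import cv2,numpy as np
P=lambda t,n:print(t,n,[(np.round(d["position"],4),round(d["confidence"],2)) for d in models.pinpoint(t,n)])
im=cams.read_camera("scene")[:,:,::-1];P("large_bracket","scene");P("leg_center","scene")
cams.read_camera("top");P("leg_center","top");P("stool_tray","top");P("runner","top")
cv2.imwrite("pics/c4.png",cv2.resize(im[200:350,180:380],None,fx=3,fy=3,interpolation=cv2.INTER_CUBIC))
E
```

```text
time: 11.22
tool_pos: [0.6355, 0.239, 0.3088]
tool_rot: [3.141, 0.0, -0.309]
contact_force: [-1.0, -0.4, -0.3]
opening: 0.0919
grip_force: 0.0
t 11.22 grasp [0.6354 0.239  0.1496] yaw [180.    0.  -17.7] q [ 0.25  0.7   1.18 -0.    1.26  2.13] open 0.0919 grip 0.0
.6355,.239,.0315,-17.5 -> [ 2.000e-04 -1.000e-04  2.952e-01] turn -0.0012
large_bracket scene [(array([0.6279, 0.2416, 0.0015]), 0.91), (array([ 0.7553,  0.1226, -0.0017]), 0.7)]
leg_center scene []
leg_center top [(array([0.4347, 0.1711, 0.0235]), 0.62)]
stool_tray top [(array([ 0.4765,  0.1566, -0.0017]), 0.57)]
runner top [(array([ 0.4928, -0.4109, -0.0015]), 0.9)]
```

View pics/c4.png

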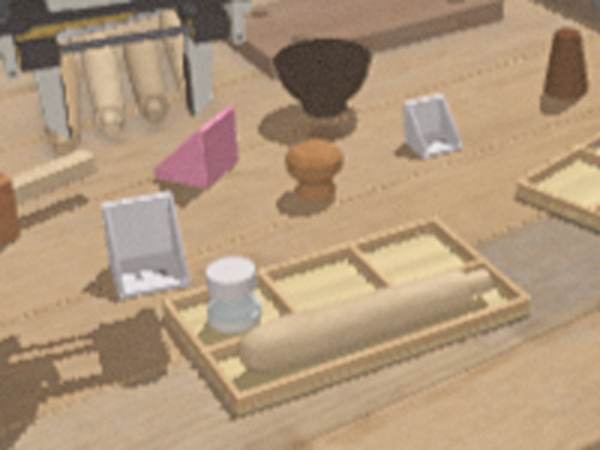

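The leg lies in the long bay, from (245,350) to (490,278) in the crop. The large bracket stands at (147,245), below the gripper, with its opening towards the robot. Next I'll descend and grip it.

```bash
python3 -m jog '[[[0,0,0.1],0,0],[[0,0,0.2],0,0],[[0,0,0.25],0,0],[[0,0,0.295],0,0],[[0,0,0.295],0,0],[[0,0,0.295],0,1],[[0,0,0.295],0,1],[[0,0,0.295],0,1],[[0,0,0.295],0,1],[[0,0,0.295],0,1],[[0,0,0.295],0,1],[[0,0,0.295],0,1]]' 40; python3 rel.py
```

```text
time: 13.08
tool_pos: [0.6357, 0.2391, 0.1915]
tool_rot: [-3.141, -0.001, -0.306]
contact_force: [-0.5, 0.2, 4.4]
opening: 0.0555
grip_force: 39.7
t 13.07 grasp [0.6358 0.2391 0.0323] yaw [-180.    -0.   -17.5] q [ 0.25  0.83  1.28 -0.    1.03  2.12] open 0.0555 grip 39.7
```

```bash
python3 -m jog '[[[0,0,-0.05],0,1],[[0,0,-0.15],0,1],[[0,0,-0.25],0,1],[[0,0,-0.25],0,1],[[0,0,-0.25],0,1]]'; python3 rel.py .5062,.0736,.1,-8 .5062,.0736,.0365,-8
```

```text
time: 13.7
tool_pos: [0.6352, 0.239, 0.2909]
tool_rot: [3.141, 0.001, -0.306]
contact_force: [0.7, 0.0, -1.2]
opening: 0.0555
grip_force: 39.7
t 13.7 grasp [0.635  0.2389 0.1317] yaw [180.    0.  -17.5] q [ 0.25  0.72  1.2  -0.    1.22  2.12] open 0.0555 grip 39.7
.5062,.0736,.1,-8 -> [-0.1829  0.4913  0.0796] turn -0.053
.5062,.0736,.0365,-8 -> [-0.1827  0.4912  0.2384] turn -0.053
```

```bash
python3 -m jog '[[[-0.183,0.491,0],-0.053,1],[[-0.183,0.491,0],-0.053,1],[[-0.183,0.491,0],-0.053,1],[[-0.183,0.491,0],-0.053,1],[[-0.183,0.491,0],-0.053,1],[[-0.183,0.491,0.12],-0.053,1],[[-0.183,0.491,0.16],-0.053,1],[[-0.183,0.491,0.16],-0.053,1],[[-0.183,0.491,0.16],-0.053,1]]'; python3 rel.py .5062,.0736,.0365,-8;python3 - <<'E'
from cell import cams
import cv2
im=cams.read_camera("scene")[:,:,::-1]
cv2.imwrite("pics/c5.png",cv2.resize(im[220:340,220:380],None,fx=4,fy=4,interpolation=cv2.INTER_CUBIC))
E
```

```text
time: 14.82
tool_pos: [0.5072, 0.0744, 0.2274]
tool_rot: [-3.141, -0.001, -0.139]
contact_force: [-0.9, -0.8, -1.3]
opening: 0.0554
grip_force: 39.7
t 14.82 grasp [0.5073 0.0744 0.0682] yaw [-180.   -0.   -8.] q [-0.    0.54  1.78  0.    0.83  1.71] open 0.0554 grip 39.7
.5062,.0736,.0365,-8 -> [-0.0022  0.0022  0.0792] turn 0.0002
```

View pics/c5.png

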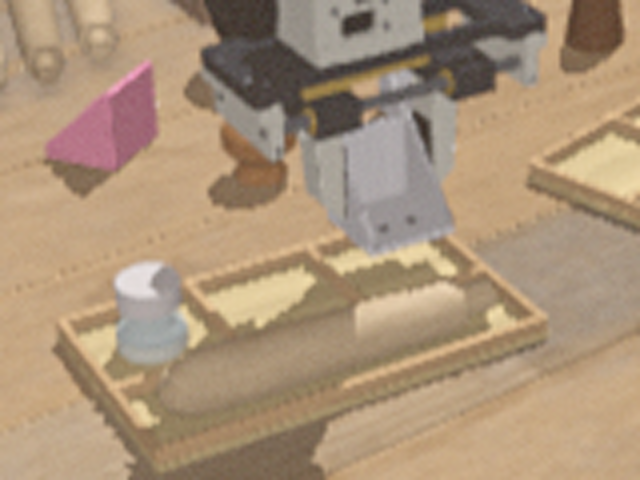

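The bracket is upright in the gripper over the end bay, with its front base corners at about (370,252) and (455,232) in the crop.

```bash
python3 - <<'E'
from geo import *
c,s=np.cos(np.radians(8)),np.sin(np.radians(8))
for p in((370,252),(455,232),(325,248),(412,228)):
    d=atz("scene",(220+p[0]/4-.4,220+p[1]/4-.4),.037 if p in((370,252),(455,232)) else .014)-np.array([.4755,.157]);print((np.array([[c,-s],[s,c]])@d).round(4))
E
```

```text
[ 0.0095 -0.0506]
[ 0.0025 -0.1037]
[ 0.0617 -0.0482]
[ 0.0539 -0.1043]
```

```bash
python3 -m jog '[[[-0.004,0.002,0.04],0,1],[[-0.004,0.002,0.078],0,1],[[-0.004,0.002,0.078],0,1],[[-0.004,0.002,0.078],0,1],[[-0.004,0.002,0.078],0,0.2],[[-0.004,0.002,0.078],0,0.2],[[-0.004,0.002,0.078],0,0.2],[[-0.004,0.002,0.078],0,0.2],[[-0.004,0.002,-0.05],0,0.2],[[-0.004,0.002,-0.2],0,0],[[-0.004,0.002,-0.2],0,0]]'; python3 rel.py .5,-.25,.16,6.9 .493,-.411,.15,6.9
```

```text
time: 16.25
tool_pos: [0.5061, 0.0733, 0.3116]
tool_rot: [-3.14, -0.01, -0.139]
contact_force: [1.0, -0.4, -0.6]
opening: 0.0888
grip_force: 0.0
t 16.25 grasp [0.5076 0.0733 0.1524] yaw [-179.9   -0.6   -8. ] q [-0.01  0.41  1.7  -0.    1.02  1.7 ] open 0.0888 grip 0.0
.5,-.25,.16,6.9 -> [ 0.0975  0.8026 -0.0191] turn -0.0827
.493,-.411,.15,6.9 -> [0.1359 1.2036 0.0058] turn -0.0827
```

```bash
python3 -m jog '[[[0.11,0.98,0],-0.083,0],[[0.11,0.98,0],-0.083,0],[[0.11,0.98,0],-0.083,0],[[0.11,0.98,0],-0.083,0],[[0.11,0.98,0],-0.083,0],[[0.11,0.98,0],-0.083,0],[[0.11,0.98,0],-0.083,0],[[0.11,0.98,0],-0.083,0],[[0.11,0.98,0],-0.083,0]]'; python3 rel.py .493,-.411,.12,6.9 .493,-.411,.0315,6.9;python3 - <<'E'
from cell import cams,models
import cv2,numpy as np
im=cams.read_camera("scene")[:,:,::-1]
P=lambda t,n:print(t,n,[(np.round(d["position"],4),round(d["confidence"],2)) for d in models.pinpoint(t,n)])
for t in("large_bracket","runner","knob","small_bracket"):P(t,"scene")
t=cams.read_camera("top")[:,:,::-1];P("large_bracket","top");P("drawer_tray","top");P("small_bracket","top");P("knob","top");P("runner","top")
a=cv2.resize(im[180:340,220:500],(700,400),interpolation=cv2.INTER_CUBIC);b=cv2.resize(t[240:320,205:320],(287,200),interpolation=cv2.INTER_CUBIC)
c=np.zeros((600,700,3),np.uint8);c[:400]=a;c[400:,:287]=b;c[400:,300:690]=cv2.resize(t[235:315,320:476],(390,200),interpolation=cv2.INTER_CUBIC)
cv2.imwrite("pics/c6.png",c)
E
```

```text
time: 17.38
tool_pos: [0.4938, -0.3201, 0.3062]
tool_rot: [-3.14, 0.001, 0.121]
contact_force: [-0.1, 0.4, -0.6]
opening: 0.0919
grip_force: 0.0
t 17.38 grasp [ 0.4936 -0.3199  0.147 ] yaw [-1.799e+02  1.000e-01  7.000e+00] q [-0.71  0.55  1.48  0.    1.12  0.74] open 0.0919 grip 0.0
.493,-.411,.12,6.9 -> [-0.0294  0.2254  0.0671] turn 0.0003
.493,-.411,.0315,6.9 -> [-0.0291  0.2258  0.2884] turn 0.0003
large_bracket scene [(array([0.4953, 0.0765, 0.0038]), 0.95), (array([0.7552, 0.1217, 0.0015]), 0.83)]
runner scene [(array([ 4.982e-01, -4.102e-01,  3.000e-04]), 0.89)]
knob scene [(array([ 0.6495,  0.0628, -0.0039]), 0.77)]
small_bracket scene [(array([ 6.576e-01, -7.340e-02,  4.000e-04]), 0.84)]
large_bracket top [(array([7.555e-01, 1.206e-01, 1.000e-04]), 0.71), (array([0.4925, 0.0708, 0.005 ]), 0.61)]
drawer_tray top [(array([ 0.4785, -0.1617,  0.0017]), 0.57), (array([ 0.4954, -0.4132,  0.0007]), 0.49)]
small_bracket top [(array([ 6.514e-01, -6.620e-02, -1.000e-04]), 0.68)]
knob top [(array([0.6551, 0.0643, 0.0018]), 0.47), (array([0.43  , 0.1649, 0.0205]), 0.42)]
runner top [(array([ 0.4927, -0.4112, -0.004 ]), 0.43)]
```

View pics/c6.png

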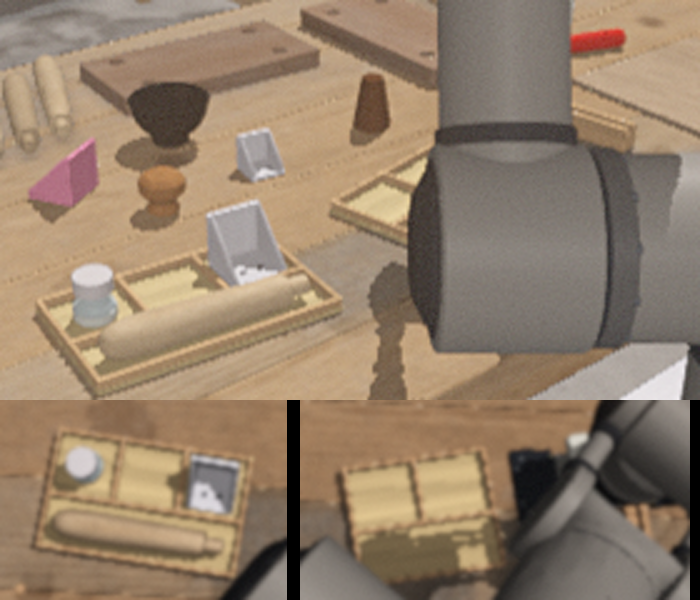

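The large bracket stands in the end bay at about (245,245), and the leg and jar are fine. The runner shows partly at (605,125). Both views put the runner at (0.495,-0.411) with its underside at z≈0.

```bash
python3 -m jog '[[[-0.026,0.226,0.067],0,0],[[-0.026,0.226,0.067],0,0],[[-0.026,0.226,0.15],0,0],[[-0.026,0.226,0.24],0,0],[[-0.026,0.226,0.288],0,0],[[-0.026,0.226,0.288],0,1],[[-0.026,0.226,0.288],0,1],[[-0.026,0.226,0.288],0,1],[[-0.026,0.226,0.288],0,1],[[-0.026,0.226,0.288],0,1],[[-0.026,0.226,0.288],0,1],[[-0.026,0.226,0.288],0,1]]' 30; python3 -m jog '[[[0,0,0],0,1],[[0,0,0],0,1],[[0,0,0],0,1],[[0,0,-0.05],0,1],[[0,0,-0.15],0,1],[[0,0,-0.25],0,1],[[0,0,-0.25],0,1],[[0,0,-0.25],0,1]]'; python3 rel.py .437,-.165,.1,98.7 .437,-.165,.037,98.7
```

```text
time: 19.42
tool_pos: [0.4945, -0.412, 0.1919]
tool_rot: [-3.142, 0.0, 0.121]
contact_force: [-0.4, 1.4, 1.3]
opening: 0.0266
grip_force: 0.3
time: 20.42
tool_pos: [0.4943, -0.4118, 0.2911]
tool_rot: [-3.141, 0.001, 0.121]
contact_force: [-0.1, 0.9, -0.9]
opening: 0.0257
grip_force: 30.0
t 20.43 grasp [ 0.4941 -0.4116  0.1319] yaw [-179.9    0.     6.9] q [-0.81  0.66  1.32 -0.    1.17  0.64] open 0.0257 grip 30.0
.437,-.165,.1,98.7 -> [-0.0675 -0.6297  0.0804] turn -0.5097
.437,-.165,.037,98.7 -> [-0.0674 -0.6295  0.2379] turn -0.5097
```

```bash
python3 -m jog '[[[-0.066,-0.631,0],-0.51,1],[[-0.066,-0.631,0],-0.51,1],[[-0.066,-0.631,0],-0.51,1],[[-0.066,-0.631,0],-0.51,1],[[-0.066,-0.631,0],-0.51,1],[[-0.066,-0.631,0],-0.51,1],[[-0.066,-0.631,0],-0.51,1],[[-0.066,-0.631,0],-0.51,1],[[-0.066,-0.631,0],-0.51,1],[[-0.066,-0.631,0.1],-0.51,1],[[-0.066,-0.631,0.17],-0.51,1],[[-0.066,-0.631,0.17],-0.51,1]]'; python3 rel.py .4379,-.1658,.0375,98.6;python3 - <<'E'
from cell import cams
import cv2,numpy as np
im=cams.read_camera("scene")[:,:,::-1];t=cams.read_camera("top")[:,:,::-1]
c=np.zeros((600,600,3),np.uint8);c[:400]=cv2.resize(im[210:310,330:480],(600,400),interpolation=cv2.INTER_CUBIC)
c[400:,:300]=cv2.resize(t[240:320,315:435],(300,200),interpolation=cv2.INTER_CUBIC)
cv2.imwrite("pics/c7.png",c)
E
```

```text
time: 21.92
tool_pos: [0.4367, -0.1641, 0.2213]
tool_rot: [-3.136, -0.004, 1.723]
contact_force: [0.1, -0.1, -1.0]
opening: 0.0259
grip_force: 30.0
t 21.93 grasp [ 0.4357 -0.1635  0.0621] yaw [-179.7   -0.3   98.7] q [-0.52  0.49  1.91 -0.    0.76 -0.68] open 0.0259 grip 30.0
.4379,-.1658,.0375,98.6 -> [-0.0049  0.0026  0.0616] turn 0.0008
```

View pics/c7.png

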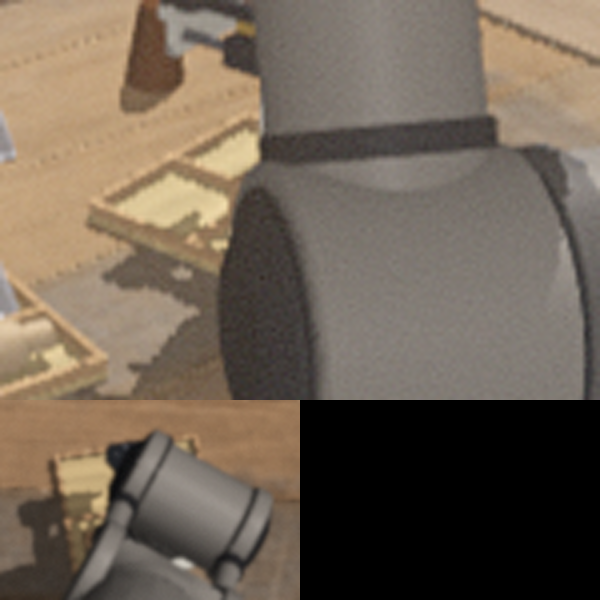

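Both views of the runner are blocked by the arm, so I'll lower it on the measured numbers.

```bash
python3 -m jog '[[[0,0,0],0,1],[[0,0,0],0,1]]'; python3 rel.py .4379,-.1658,.0375,98.6
```

```text
time: 22.28
tool_pos: [0.438, -0.1648, 0.2248]
tool_rot: [3.14, 0.001, 1.723]
contact_force: [-0.1, 0.5, -1.0]
opening: 0.0256
grip_force: 30.0
t 22.27 grasp [ 0.4383 -0.165   0.0656] yaw [1.799e+02 1.000e-01 9.870e+01] q [-0.52  0.48  1.9  -0.    0.76 -0.68] open 0.0256 grip 30.0
.4379,-.1658,.0375,98.6 -> [-0.0023 -0.0008  0.0702] turn 0.0008
```

```bash
python3 -m jog '[[[-0.002,-0.001,0.035],0,1],[[-0.002,-0.001,0.069],0,1],[[-0.002,-0.001,0.069],0,1],[[-0.002,-0.001,0.069],0,1],[[-0.002,-0.001,0.069],0,0.5],[[-0.002,-0.001,0.069],0,0.5],[[-0.002,-0.001,0.069],0,0.5],[[-0.002,-0.001,0.069],0,0.5],[[-0.002,-0.001,-0.1],0,0.5],[[-0.002,-0.001,-0.22],0,0],[[-0.002,-0.001,-0.22],0,0]]'; python3 rel.py .653,.063,.12,0 .653,.063,.032,0
```

```text
time: 23.65
tool_pos: [0.4384, -0.166, 0.3157]
tool_rot: [3.135, 0.005, 1.724]
contact_force: [-0.4, -0.5, -1.0]
opening: 0.0614
grip_force: 0.0
t 23.65 grasp [ 0.4396 -0.1667  0.1565] yaw [179.6   0.3  98.8] q [-0.53  0.34  1.81 -0.    0.99 -0.68] open 0.0614 grip 0.0
.653,.063,.12,0 -> [0.4846 0.6167 0.0928] turn 0.5486
.653,.063,.032,0 -> [0.4858 0.6152 0.3128] turn 0.5486
```

```bash
python3 -m jog '[[[0.485,0.616,0],0.548,0],[[0.485,0.616,0],0.548,0],[[0.485,0.616,0],0.548,0],[[0.485,0.616,0],0.548,0],[[0.485,0.616,0],0.548,0],[[0.485,0.616,0],0.548,0],[[0.485,0.616,0],0.548,0],[[0.485,0.616,0],0.548,0],[[0.485,0.616,0],0.548,0],[[0.485,0.616,0],0.548,0],[[0.485,0.616,0],0.548,0],[[0.485,0.616,0],0.548,0]]'; python3 rel.py .653,.063,.12,0 .653,.063,.032,0;python3 - <<'E'
from cell import cams,models
import cv2,numpy as np
P=lambda t,n:print(t,n,[(np.round(d["position"],4),round(d["confidence"],2)) for d in models.pinpoint(t,n)])
for n in("scene","top"):
    im=cams.read_camera(n)[:,:,::-1];cv2.imwrite(f"pics/k{n}.png",im)
    for t in("runner","knob","drawer_tray"):P(t,n)
E
```

```text
time: 25.15
tool_pos: [0.6515, 0.0637, 0.3111]
tool_rot: [3.142, 0.001, 0.004]
contact_force: [0.0, -0.5, 0.8]
opening: 0.0918
grip_force: 0.0
t 25.15 grasp [0.6513 0.0637 0.1519] yaw [1.8e+02 1.0e-01 2.0e-01] q [-0.02  0.66  1.26 -0.    1.23  1.55] open 0.0918 grip 0.0
.653,.063,.12,0 -> [0.004  0.0017 0.0798] turn 0.0011
.653,.063,.032,0 -> [0.0042 0.0017 0.2998] turn 0.0011
runner scene [(array([ 0.4439, -0.1657,  0.0059]), 0.81)]
knob scene [(array([ 0.6499,  0.0649, -0.0039]), 0.67)]
drawer_tray scene [(array([ 0.4774, -0.1619,  0.0006]), 0.81)]
runner top [(array([ 0.4396, -0.1697,  0.0054]), 0.85), (array([0.6544, 0.0618, 0.0032]), 0.68), (array([ 6.494e-01, -6.590e-02,  1.000e-04]), 0.3)]
knob top [(array([0.6532, 0.0644, 0.0019]), 0.38)]
drawer_tray top [(array([ 0.4784, -0.1632,  0.0008]), 0.63)]
```

The networks put the runner in its long bay, underside at about 5 mm. Now the knob.

```bash
python3 -m jog '[[[0.003,0.001,0.12],0,0],[[0.003,0.001,0.22],0,0],[[0.003,0.001,0.3],0,0],[[0.003,0.001,0.3],0,0],[[0.003,0.001,0.3],0,0],[[0.003,0.001,0.3],0,1],[[0.003,0.001,0.3],0,1],[[0.003,0.001,0.3],0,1],[[0.003,0.001,0.3],0,1],[[0.003,0.001,0.3],0,1],[[0.003,0.001,0.3],0,1],[[0.003,0.001,0.3],0,1]]' 25; python3 -m jog '[[[0,0,0],0,1],[[0,0,-0.05],0,1],[[0,0,-0.15],0,1],[[0,0,-0.25],0,1],[[0,0,-0.25],0,1],[[0,0,-0.25],0,1]]'; python3 rel.py .5014,-.1142,.132,8.6 .5014,-.1142,.037,8.6
```

```text
time: 27.05
tool_pos: [0.6528, 0.0633, 0.192]
tool_rot: [3.141, -0.0, 0.002]
contact_force: [-1.1, 0.1, 1.4]
opening: 0.0482
grip_force: 25.0
time: 27.8
tool_pos: [0.6525, 0.0633, 0.2921]
tool_rot: [3.142, 0.0, 0.002]
contact_force: [-0.7, 0.4, -1.4]
opening: 0.0482
grip_force: 25.0
t 27.8 grasp [0.6525 0.0633 0.1329] yaw [1.8e+02 0.0e+00 1.0e-01] q [-0.02  0.68  1.28 -0.    1.19  1.55] open 0.0482 grip 25.0
.5014,-.1142,.132,8.6 -> [-0.3785  0.4431  0.0023] turn -0.0472
.5014,-.1142,.037,8.6 -> [-0.3785  0.4431  0.2398] turn -0.0472
```

```bash
python3 -m jog '[[[-0.378,0.443,0],-0.047,1],[[-0.378,0.443,0],-0.047,1],[[-0.378,0.443,0],-0.047,1],[[-0.378,0.443,0],-0.047,1],[[-0.378,0.443,0],-0.047,1],[[-0.378,0.443,0],-0.047,1],[[-0.378,0.443,0.12],-0.047,1],[[-0.378,0.443,0.16],-0.047,1],[[-0.378,0.443,0.16],-0.047,1],[[-0.378,0.443,0.16],-0.047,1]]'; python3 rel.py .5015,-.114,.0375,8.6;python3 - <<'E'
from cell import cams,models
import cv2,numpy as np
P=lambda t,n:print(t,n,[(np.round(d["position"],4),round(d["confidence"],2)) for d in models.pinpoint(t,n)])
n="scene";im=cams.read_camera(n)[:,:,::-1]
for t in("runner","knob","drawer_tray"):P(t,n)
cv2.imwrite("pics/c8.png",cv2.resize(im[200:320,330:490],None,fx=4,fy=4,interpolation=cv2.INTER_CUBIC))
E
```

```text
time: 29.05
tool_pos: [0.5026, -0.1137, 0.2284]
tool_rot: [3.141, -0.001, 0.151]
contact_force: [-1.1, 0.5, 0.0]
opening: 0.0482
grip_force: 25.0
t 29.05 grasp [ 0.5028 -0.1137  0.0692] yaw [180.   -0.    8.6] q [-0.37  0.54  1.77 -0.    0.83  1.05] open 0.0482 grip 25.0
.5015,-.114,.0375,8.6 -> [-0.0029  0.0003  0.0792] turn 0.0002
runner scene [(array([ 0.4402, -0.166 ,  0.0026]), 0.51)]
knob scene [(array([ 0.4987, -0.1132,  0.0338]), 0.73), (array([ 6.558e-01, -7.050e-02, -6.000e-04]), 0.17)]
drawer_tray scene [(array([ 0.4753, -0.1595, -0.0008]), 0.55)]
```

View pics/c8.png

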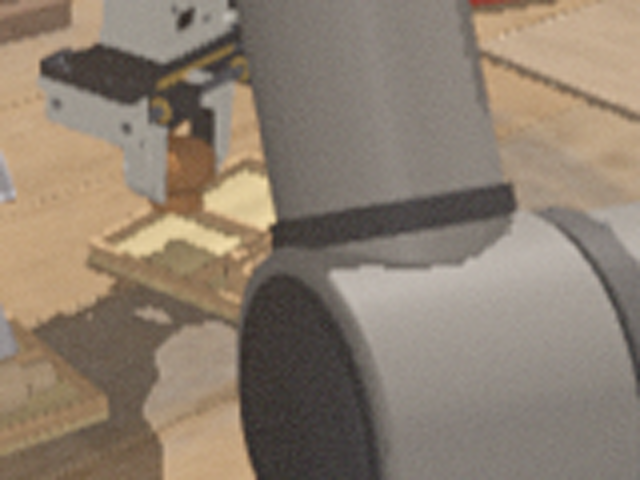

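The knob hangs upright at (190,170) over its small bay, and the network agrees on where it is. I'll lower and release it.

```bash
python3 -m jog '[[[0,0,0.04],0,1],[[0,0,0.079],0,1],[[0,0,0.079],0,1],[[0,0,0.079],0,1],[[0,0,0.079],0,0.28],[[0,0,0.079],0,0.28],[[0,0,0.079],0,0.28],[[0,0,0.079],0,0.28],[[0,0,-0.05],0,0.28],[[0,0,-0.2],0,0.28],[[0,0,-0.2],0,0]]'; python3 rel.py .6619,-.07,.14,-10.5 .6619,-.07,.0305,-10.5
```

```text
time: 30.62
tool_pos: [0.503, -0.1146, 0.3124]
tool_rot: [3.137, -0.009, 0.15]
contact_force: [-1.2, 0.9, -1.0]
opening: 0.0719
grip_force: 0.0
t 30.62 grasp [ 0.5045 -0.1151  0.1532] yaw [179.7  -0.5   8.6] q [-0.37  0.42  1.69 -0.    1.03  1.05] open 0.0719 grip 0.0
.6619,-.07,.14,-10.5 -> [ 0.4091 -0.0512  0.0363] turn 0.1059
.6619,-.07,.0305,-10.5 -> [ 0.4067 -0.0525  0.31  ] turn 0.1059
```

```bash
python3 -m jog '[[[0.41,-0.049,0],0.106,0],[[0.41,-0.049,0],0.106,0],[[0.41,-0.049,0],0.106,0],[[0.41,-0.049,0],0.106,0],[[0.41,-0.049,0],0.106,0],[[0.41,-0.049,0],0.106,0]]'; python3 rel.py .663,-.0715,.0305,-10.5;python3 - <<'E'
from cell import cams,models
import numpy as np
P=lambda t,n:print(t,n,[(np.round(d["position"],4),round(d["confidence"],2)) for d in models.pinpoint(t,n)])
n="scene";im=cams.read_camera(n)
for t in("knob","small_bracket"):P(t,n)
E
```

```text
time: 31.38
tool_pos: [0.6602, -0.0709, 0.3078]
tool_rot: [3.141, 0.001, -0.184]
contact_force: [-0.7, 0.3, 0.4]
opening: 0.0917
grip_force: 0.0
t 31.38 grasp [ 0.6601 -0.0708  0.1486] yaw [ 1.80e+02  1.00e-01 -1.06e+01] q [-0.22  0.68  1.23 -0.    1.23  1.53] open 0.0917 grip 0.0
.663,-.0715,.0305,-10.5 -> [0.0074 0.0003 0.2952] turn -0.0003
knob scene []
small_bracket scene []
```

```bash
python3 -m jog '[[[0.007,0,0.12],0,0],[[0.007,0,0.22],0,0],[[0.007,0,0.295],0,0],[[0.007,0,0.295],0,0],[[0.007,0,0.295],0,0],[[0.007,0,0.295],0,1],[[0.007,0,0.295],0,1],[[0.007,0,0.295],0,1],[[0.007,0,0.295],0,1],[[0.007,0,0.295],0,1],[[0.007,0,0.295],0,1],[[0.007,0,0.295],0,1]]' 30; python3 -m jog '[[[0,0,0],0,1],[[0,0,0],0,1],[[0,0,-0.05],0,1],[[0,0,-0.15],0,1],[[0,0,-0.25],0,1],[[0,0,-0.25],0,1],[[0,0,-0.25],0,1]]'; python3 rel.py .5215,-.1965,.132,8.6 .5215,-.1965,.0365,8.6
```

```text
time: 33.02
tool_pos: [0.6639, -0.0709, 0.1899]
tool_rot: [3.142, 0.0, -0.184]
contact_force: [-0.0, 0.6, -0.3]
opening: 0.0397
grip_force: 29.9
time: 33.9
tool_pos: [0.6636, -0.0708, 0.2902]
tool_rot: [3.142, 0.0, -0.184]
contact_force: [-0.3, 0.1, -1.6]
opening: 0.0394
grip_force: 29.9
t 33.9 grasp [ 0.6636 -0.0708  0.131 ] yaw [180.    0.  -10.5] q [-0.22  0.7   1.24 -0.    1.2   1.53] open 0.0394 grip 29.9
.5215,-.1965,.132,8.6 -> [-0.2919  0.3737 -0.0025] turn -0.1062
.5215,-.1965,.0365,8.6 -> [-0.2919  0.3737  0.2363] turn -0.1062
```

```bash
python3 -m jog '[[[-0.292,0.374,0],-0.106,1],[[-0.292,0.374,0],-0.106,1],[[-0.292,0.374,0],-0.106,1],[[-0.292,0.374,0],-0.106,1],[[-0.292,0.374,0],-0.106,1],[[-0.292,0.374,0],-0.106,1],[[-0.292,0.374,0.1],-0.106,1],[[-0.292,0.374,0.14],-0.106,1],[[-0.292,0.374,0.14],-0.106,1],[[-0.292,0.374,0.14],-0.106,1]]'; python3 rel.py .5215,-.1965,.036,8.6;python3 - <<'E'
from cell import cams,models
import numpy as np
P=lambda t,n:print(t,n,[(np.round(d["position"],4),round(d["confidence"],2)) for d in models.pinpoint(t,n)])
for n in("scene","top"):
    im=cams.read_camera(n)
    for t in("knob","small_bracket","drawer_tray"):P(t,n)
E
```

```text
time: 35.15
tool_pos: [0.5224, -0.1966, 0.2348]
tool_rot: [3.141, -0.001, 0.15]
contact_force: [-0.1, -0.3, -1.0]
opening: 0.0398
grip_force: 29.9
t 35.15 grasp [ 0.5226 -0.1967  0.0756] yaw [ 1.799e+02 -1.000e-01  8.600e+00] q [-0.5   0.59  1.64 -0.    0.91  0.92] open 0.0398 grip 29.9
.5215,-.1965,.036,8.6 -> [-0.0023 -0.0007  0.0991] turn -0.0
knob scene [(array([ 0.4991, -0.1126, -0.0013]), 0.72)]
small_bracket scene [(array([ 0.5144, -0.2028,  0.0444]), 0.62)]
drawer_tray scene [(array([ 0.4765, -0.16  , -0.0026]), 0.69)]
knob top [(array([ 0.5055, -0.1162,  0.0034]), 0.57)]
small_bracket top []
drawer_tray top []
```

Knob is in its bay at (0.502,-0.114), and the bracket is over its own bay. I'll lower it, open only partway, lift and clear out.

```bash
python3 -m jog '[[[-0.001,0,0.05],0,1],[[-0.001,0,0.099],0,1],[[-0.001,0,0.099],0,1],[[-0.001,0,0.099],0,1],[[-0.001,0,0.099],0,0.42],[[-0.001,0,0.099],0,0.42],[[-0.001,0,0.099],0,0.42],[[-0.001,0,0.099],0,0.42],[[-0.001,0,0],0,0.42],[[-0.001,0,-0.2],0,0.42],[[-0.001,0,-0.3],0,0],[[-0.001,0,-0.3],0,0]]'; python3 -m jog '[[[-0.1,0.75,-0.4],0,0],[[-0.1,0.75,-0.4],0,0],[[-0.1,0.75,-0.4],0,0],[[-0.1,0.75,-0.4],0,0],[[-0.1,0.75,-0.4],0,0],[[-0.1,0.75,-0.4],0,0],[[-0.1,0.75,-0.4],0,0]]'; python3 - <<'E'
from cell import cams,models
import cv2,numpy as np
P=lambda t,n:print(t,n,[(np.round(d["position"],4),round(d["confidence"],2)) for d in models.pinpoint(t,n)])
I={}
for n in("scene","top"):
    I[n]=cams.read_camera(n)[:,:,::-1]
    for t in("knob","small_bracket","large_bracket","leg_center","runner","jar","foot"):P(t,n)
c=np.zeros((600,780,3),np.uint8)
c[:370]=cv2.resize(I["scene"][200:340,190:485],(780,370),interpolation=cv2.INTER_CUBIC)
c[370:,:620]=cv2.resize(I["top"][240:315,210:412],(620,230),interpolation=cv2.INTER_CUBIC)
cv2.imwrite("pics/end.png",c)
E
```

```text
time: 37.05
tool_pos: [0.5221, -0.1971, 0.359]
tool_rot: [3.135, -0.008, 0.15]
contact_force: [0.8, 0.1, -0.6]
opening: 0.0688
grip_force: 0.0
time: 37.92
tool_pos: [0.5261, -0.5017, 0.5118]
tool_rot: [-3.141, 0.001, 0.147]
contact_force: [1.0, 0.4, 0.3]
opening: 0.0921
grip_force: 0.0
knob scene [(array([ 0.4978, -0.1133, -0.0013]), 0.7)]
small_bracket scene [(array([ 0.5117, -0.2011,  0.0032]), 0.52)]
large_bracket scene [(array([7.532e-01, 1.191e-01, 4.000e-04]), 0.94), (array([0.5   , 0.0757, 0.0012]), 0.88)]
leg_center scene [(array([0.4359, 0.1604, 0.0275]), 0.65), (array([ 0.4987, -0.1146, -0.0006]), 0.52)]
runner scene [(array([ 0.4981, -0.1142,  0.0005]), 0.68), (array([ 0.5134, -0.2008,  0.0014]), 0.18)]
jar scene [(array([0.5166, 0.2285, 0.005 ]), 0.67)]
foot scene [(array([ 0.6645, -0.2429, -0.0029]), 0.51)]
knob top [(array([ 0.5032, -0.1154,  0.0047]), 0.5), (array([0.4358, 0.171 , 0.0217]), 0.28)]
small_bracket top [(array([ 0.5079, -0.1956,  0.0051]), 0.53)]
large_bracket top [(array([0.4924, 0.0739, 0.0012]), 0.56)]
leg_center top [(array([0.4342, 0.1671, 0.0226]), 0.76)]
runner top [(array([ 0.4412, -0.1655,  0.003 ]), 0.58)]
jar top [(array([0.5214, 0.2294, 0.0042]), 0.44)]
foot top [(array([ 0.6565, -0.2427,  0.0034]), 0.46)]
```

View pics/end.png

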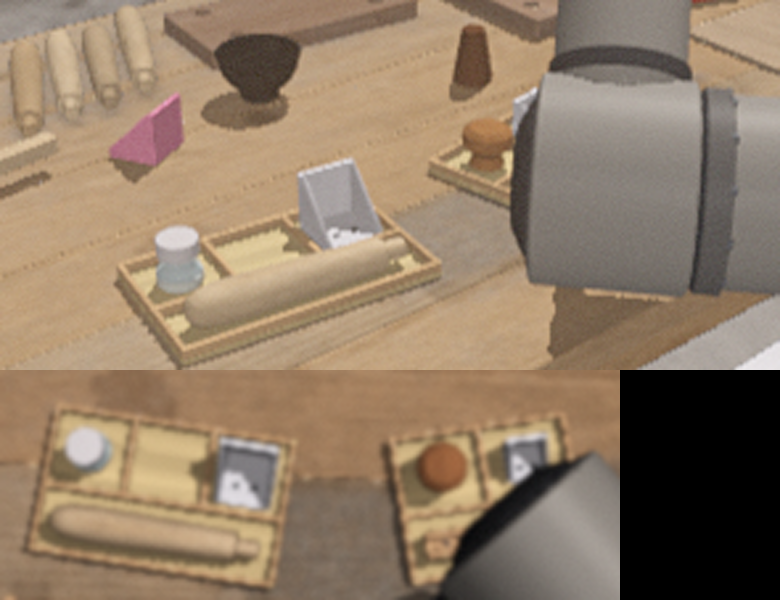

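The picture shows the stool kit complete: leg at (300,285), large bracket at (340,215), jar untouched at (180,260). In the drawer tray the knob stands at (487,143), and the top view shows the small bracket at (525,458) and the end of the runner at (437,545).

```bash
python3 -m jog '[[[0,0,0],0,0],[[0,0,0],0,0],[[0,0,0],0,0]]' && python3 -c "from cell import robot;print(robot.hand_in())"
```

```text
time: 39.1
tool_pos: [0.5265, -0.4994, 0.5139]
tool_rot: [3.141, -0.0, 0.149]
contact_force: [-0.2, 0.0, 0.4]
opening: 0.092
grip_force: 0.0
the job is handed in; nothing more can be done
None
```

I made up both kits in the order asked, left the jar, foot and pink bracket alone, and handed the job in at 39 s; the arm partly hid the runner and small bracket in the last picture, but the networks placed both in their bays.

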